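# Register the blue table plate in its holder and clip it

### The job

Stand the blue table plate from the rack on the holder's ledge, flush against the fence, and push it endwise, firmly but without ramming, until the red stop button is fully home. Then move the spring clip from the brass marker stand onto the plate and the holder's tall tongue together, from above, so the plate stays upright, flush and against the button. Leave all the other things where they are.

Things in the scene. Friction and masses are not known exactly. Their poses are not given: they have to be found in the camera images.
- plate: Blue anodised aluminium plate standing on its long edge, 10 mm thick (its x), 160 mm long (its y), 90 mm tall (its z), about 0.4 kg (varies by some 20 %); a small black and white check on both faces; it is the same turned end for end. Origin: centre of its underside. It starts upright in one of the rack's two slots (12 mm wide, gripping its lowest 24 mm loosely) and is free to lift straight up.
- spare_plate: The same plate in red, in the rack's other slot, 72 mm from the blue one centre to centre; leave it.
- rack: Fixed dark wooden rack, 125 mm (x) by 110 mm (y), 34 mm tall. Two slots along its y at x = -36 and +36 mm, slot floors 10 mm above the table. Origin: centre of its underside.
- holder: Fixed, dark wooden base (x -45..45, y -105..135 mm); origin on the table, z up. The ledge is the base top, z = 12 mm, and runs along y. Aluminium fence x 10..16, y -85..85 mm, top z = 52 mm, but 85 mm from y = 55 to 85; a flush plate's centre is at x = 5 mm, underside z = 12 mm, its y along the holder's. Low lip x -19..-14 mm, top z = 19 mm (channel 24 mm wide). Stop at the +y end.
- tongue_top (a point): Middle of the top edge of the holder's tall aluminium tongue, at holder x = 13, y = -56, z = 100 mm. The tongue is in line with the fence: 6 mm thick (x 10..16 mm), 34 mm wide (y -73..-39 mm). It ends 2 mm below the top of a seated plate. Plate and tongue together are 16 mm thick, centred 5 mm to -x of this point.
- stop_block: Brass block fixed at the holder's +y end; this frame coincides with the holder's. Block x -15..19, y 105..125, z 12..66 mm. A screw with a round red button, 18 mm across, points from it to -y. When the seated plate is let go, friction on the ledge holds it against the button's light spring.
- screw_root (a point): Where the stop screw's axis leaves the block (holder x = 2, y = 105, z = 50 mm). The screw is set differently each time and its reach is not measured: the free button's face stands 13 to 27 mm to -y of this point, so feel for it. The button yields 3 mm under 0.2 to 0.4 N, then is solid: home is felt as several newtons. Press with 4 to 15 N; over 45 N is ramming.
- marker: Fixed brass marker stand: round foot 90 mm across, stem, and at the top a flat tab 14 mm thick (x), 44 mm wide (y), z 70 to 110 mm. Origin: centre of its underside.
- clip: Steel spring clip like a 105 mm clothes peg, handles up, jaws down, parked on the marker's tab. Origin on its hinge, midway, at marker z = 125 mm; hinge axis = its y (pin 11 mm thick, 32 mm long); z points up to the handles; its -x and +x sides are alike. About 0.12 kg. On plate and tongue it sits well with its y along the holder's y and the hinge 12 to 20 mm above the plate's top.
- clip_grip (a point): Midway between the clip's two handles, 34 mm above the hinge. Handles 30 mm wide (y), 6 to 48 mm above the hinge, parked about 47 mm apart over the outside here (54 mm at the tips). Squeezed along x they stop parallel, 28 mm over the outside; this takes 15 N a handle, hold with 40 N or more. Let go, they spring apart.
- clip_jaws (a point): Midway between the clip's rubber jaw pads, 41 mm below the hinge. Pads 24 mm wide (y), 14 mm tall. The jaws open to about 36 mm between the pads when the handles are fully squeezed, and pinch with about 8 N when let go.
- clock: Brown twin-dial chess clock, 66 by 190 mm, 120 mm tall; leave it.
- queen_a: Ivory plastic queen, 38 mm foot, 95 mm tall; leave it.
- queen_b: Ivory plastic queen, 38 mm foot, 95 mm tall; leave it.
- cup: Grey enamel cup, 80 mm across and 80 mm tall with a handle; leave it.
- magnifier: Magnifying glass lying flat, lens 90 mm across, handle 105 mm to its +x, 16 mm thick; leave it.
Not all that is in view belongs to the job. Of the things like the plate, leave any that is green; of the rest the larger one is meant. What is shaped like the clip but orange is not meant.

How it is judged (in metres and radians):
On the way, in this order (a step that is already met when the one before it is completed fails the run):
1. the blue plate is on the ledge or just clear of it, flush with the fence, and presses the stop button fully home (over 3 N) (contact force between plate and stop_block above 3 N and x of plate in the frame of holder between 0.002 and 0.008 m and z of plate in the frame of holder below 0.018 m and angle between plate's own z axis and vertical below 0.06 rad and angle between the y axis of plate and the y axis of holder, either way round below 0.05 rad), for 0.1 s.
2. the clip pinches the plate and the tongue together (contact force between clip and plate above 2 N and contact force between clip and holder above 2 N), for 0.2 s.
At the end, for the whole second after the job is handed in: Blue plate on the ledge (2 mm), upright (0.04 rad), flush with the fence (2 mm, 0.03 rad), its end still bearing on the stop button; clip upright within 0.35 rad, pinching plate and tongue with over 2 N on each; both at rest (all of step 2 and contact force between plate and stop_block above 0.06 N and x of plate in the frame of holder between 0.003 and 0.007 m and z of plate in the frame of holder below 0.014 m and angle between plate's own z axis and vertical below 0.04 rad and angle between the y axis of plate and the y axis of holder, either way round below 0.03 rad and angle between clip's own z axis and vertical below 0.35 rad and linear speed of plate below 0.01 m/s and linear speed of clip below 0.02 m/s); the robot touches nothing.
It fails at once if the plate rams the stop (over 45 N) (contact force between plate and stop_block above 45 N).
It fails at once if a bystander is moved by more than 20 mm or a queen or the cup tipped (distance of any of spare_plate, clock, queen_a, queen_b, cup, magnifier from where it was at the start of the episode above 0.02 m or angle between any of queen_a, queen_b, cup's own z axis and vertical above 0.5 rad).
It also fails if it takes over 72 s, if anything falls off the work surface, if the arm or the gripper's body presses on something with over 40 N, if the wrist force passes 120 N, or if a joint passes its speed limit or range.

### The arm

A 6-joint arm with a two-finger parallel gripper is mounted at the origin on the work surface. World frame = base frame: x ahead of the robot, y to its left, z up, the work surface at z = 0. Lengths are in m, angles in degrees, forces in N, time in s.
With the tool pointing down it reaches from about 0.3 to 0.75 m from the base axis. Payload 8.5 kg.
Tool frame: the origin (TCP) lies midway between the tips of the shut fingers; the grasp point (between the pads) lies 19 mm behind it; z points along the fingers, y is the line along which they close (so a half turn about z gives the same grasp; the last joint's range is limited). The gripper opens to 85 mm and grips with 20 to 120 N. Pads are 22 mm wide; open, the fingers measure 114 mm over their backs; the gripper's body (76 mm by 85 mm) begins 54 mm behind the grasp point. The pads swing forward as they close: fully open they stand 13 mm farther back than shut.
Start: joints at [56.935, 21.807, 74.336, -0, 83.858, -12.336], TCP at [0.195, 0.514, 0.231] pointing down, gripper open.
Joint ranges: [-178.18, 178.18], [-50.72, 133.34], [12.68, 142.11], [-81.47, 261.47], [9.98, 163.14], [-165.26, 165.26]. Speed limits (degrees/s): [136.94, 136.94, 180, 180, 180, 180].

### API

Orientations are given as a 3x3 rotation matrix whose columns are the frame's x, y, z axes.
In Python, from rig import env gives the robot as it stands. The module is installed in compiled form; this text tells all that it offers.
- The arm moves only by the tool jog_arm, never from a script. Its argument "targets" is a list of rows, each a list of 6 numbers: the shift along the tool's x, y, z in cm, then the turn, a rotation vector about the tool's x, y, z in degrees. A call has 1 to 8 rows; each row is the pose to reach, as a shift and turn from the pose commanded when the call began, along the tool's axes at that moment; what a row does not reach only later rows make up. A row lasts 1/12 s, in which the tool goes at most 41.7 mm and 7.16 degrees, less where a joint would pass 70% of its speed; a pose out of reach is approached as far as the arm can. A call with a gripper value outside its range is refused whole. "hand" is the opening, from 0 (shut) to 1 (fully open), set as the call begins (left out, the last holds). The fingers move at their own pace and stop on an object; "newtons" is the grip in N (left out, the last holds). Time passes only in rows, so rows that repeat a pose let the fingers close. It gives the time, the measured TCP pose, the force, the opening and the grip force at its end, in the units of the state.
- env.observe(): the state, without advancing time (a new reading comes with each control period).
- env.get_image(name): name is "scene" or "top"; returns a dict with "frame" (384x512x3 uint8, red, green, blue), "depth" (384x512 float32, m along the optical axis (not along the pixel's ray), 0 where there is no reading), "fovy" (degrees; the focal length in pixels is half the picture's height over the tangent of half this angle, whatever the lens; pixels are square), "cx", "cy" (the principal point, pixels), "cam_to_world" (4x4, takes a point from camera to world coordinates). Camera axes: x right, y down, z forward; pixel columns grow to the right and rows downward; lengths in m; the calibration is good to about 2 mm. A picture is of the moment at which its call begins.
- env.close_job(): hands the job in; it is judged then, once.
Trained networks look in the newest picture that a camera, given by its name, has taken for a name from the list of things; names that differ only in an ending like _2 or _b are one class to them, and where a whole thing is asked for, a point or a joint stands for the part that bears it (a point fixed in the world has none). Each returns a list of dicts, best first, with "score" (0 to 1); they miss things now and then, are a little off and sometimes report something else, mostly with a low value. They report only what shows in the picture. A call takes as long as a camera call. They do not tell look-alikes from the thing itself.
- env.regions_of(camera, target): "pixels" (384x512 bool, what is visible of it) and "point" ([row, column] in pixels, amid what is visible of it).
The state is a dict: "time_s": time; "q": joint angles; "qvel": joint speeds; "joint_efforts": joint torques, N m; "position": TCP position; "tool_rot": TCP orientation; "ft_force": force on the tool from outside, world axes, zero at the start; "wrist_torque": the same for the moment, N m; "grip_width": finger opening in m; "gripper_force": force on a finger pad.
Only numpy, scipy, OpenCV 4.12 (cv2) and the standard library are available. Lean on these libraries where they do the work, as an engineer would, in place of code of your own. Each camera call takes 0.05 s, during which the arm holds its last target. There are 200 camera calls.

## Working session

There is one attempt and no reset: what is moved stays moved. The work goes in short steps, Python scripts to look and compute and a tool call to move; the robot and the scene stay as the last step left them, time stands still between calls to the robot, and variables do not carry over. Pictures are saved under pics/ and viewed, at most 10 in all, crops included, and the job is handed in when it is done.

Besides the shell and the picture viewer there is one more tool, called after "Request:" as name(argument=value, ...), one argument or row to a line, values as JSON. jog_arm: Moves the arm, as the interface text tells. Its arguments: {"type":"object","properties":{"targets":{"type":"array","items":{"type":"array","items":{"type":"number"}}},"hand":{"type":"number"},"newtons":{"type":"number"}},"required":["targets"]}

```bash
mkdir -p pics
cat > h.py <<'E'
import numpy as np, cv2
from rig import env
def cam(n):
    d=env.get_image(n); return d
def pts(d,mask=None):
    f=d["frame"].shape[0]/2/np.tan(np.radians(d["fovy"])/2)
    r,c=np.nonzero((d["depth"]>0)&(mask if mask is not None else True))
    z=d["depth"][r,c]
    P=np.c_[(c-d["cx"])*z/f,(r-d["cy"])*z/f,z,np.ones_like(z)]
    return (P@d["cam_to_world"].T)[:,:3],r,c
E
python3 - <<'E'
from h import *
ims=[]
for n in("scene","top"):
    d=cam(n); print(n,d["fovy"],d["cx"],d["cy"],d["cam_to_world"].round(3).tolist())
    np.savez(n,**d); cv2.imwrite(f"pics/{n}0.png",cv2.resize(d["frame"][:,:,::-1],(800,600),interpolation=cv2.INTER_CUBIC))
    for t in("plate","spare_plate","rack","holder","stop_block","marker","clip"):
        for o in env.regions_of(n,t)[:4]:
            P,_,_=pts(d,o["pixels"])
            print(n,t,round(o["score"],2),np.round(o["point"]),o["pixels"].sum(),np.median(P,0).round(3),P.max(0).round(3) if len(P) else '')
s=env.observe();print(s["time_s"],s["position"],s["tool_rot"])
E
```

```text
scene 48.83005551457803 253.10764802728008 191.09355838976705 [[0.281, 0.628, -0.726, 1.325], [0.96, -0.191, 0.207, -0.295], [-0.009, -0.755, -0.656, 0.798], [0.0, 0.0, 0.0, 1.0]]
scene plate 0.81 [223. 148.] 520 [ 0.573 -0.345  0.08 ] [ 0.625 -0.326  0.102]
scene plate 0.73 [233.  90.] 1108 [ 0.514 -0.488  0.039] [ 0.536 -0.427  0.07 ]
scene plate 0.55 [174. 152.] 808 [ 0.34  -0.312  0.053] [ 0.402 -0.27   0.093]
scene spare_plate 0.97 [213. 177.] 645 [ 0.551 -0.276  0.074] [ 0.607 -0.249  0.103]
scene rack 0.7 [232. 165.] 942 [ 0.541 -0.317  0.01 ] [ 0.596 -0.25   0.037]
scene rack 0.29 [203. 331.] 281 [0.606 0.12  0.051] [0.619 0.177 0.069]
scene holder 0.89 [221. 293.] 2750 [0.611 0.019 0.014] [0.643 0.146 0.102]
scene stop_block 0.52 [207. 331.] 205 [0.61  0.119 0.051] [0.618 0.142 0.069]
scene marker 0.97 [188. 394.] 741 [0.56  0.337 0.013] [0.665 0.456 0.111]
scene marker 0.5 [210. 178.] 603 [ 0.554 -0.276  0.074] [ 0.607 -0.25   0.103]
scene clip 0.9 [150. 382.] 342 [0.446 0.348 0.064] [0.466 0.432 0.096]
scene clip 0.58 [150. 404.] 484 [0.566 0.338 0.136] [0.583 0.52  0.173]
[... 415 characters left out ...]
ck 0.62 [212. 326.] 792 [ 0.519 -0.316  0.013] [ 0.58  -0.247  0.102]
top holder 0.67 [196. 342.] 558 [ 0.54  -0.349  0.08 ] [ 0.646 -0.328  0.107]
top holder 0.56 [195. 219.] 1964 [0.588 0.022 0.014] [0.636 0.142 0.107]
top stop_block 0.55 [191. 185.] 86 [0.592 0.122 0.066] [0.608 0.139 0.071]
top marker 0.83 [211. 124.] 525 [0.544 0.329 0.014] [0.592 0.386 0.127]
top clip 0.75 [250. 110.] 230 [0.43  0.348 0.055] [0.456 0.387 0.099]
top clip 0.68 [200. 106.] 226 [0.56  0.336 0.133] [0.601 0.403 0.177]
0.8 [0.19464837 0.51438746 0.23133288] [[-9.35269524e-01  3.53936317e-01  3.10389431e-06]
 [ 3.53936317e-01  9.35269524e-01  4.68144740e-07]
 [-2.73728433e-06  1.53642243e-06 -1.00000000e+00]]
```

View pics/scene0.png

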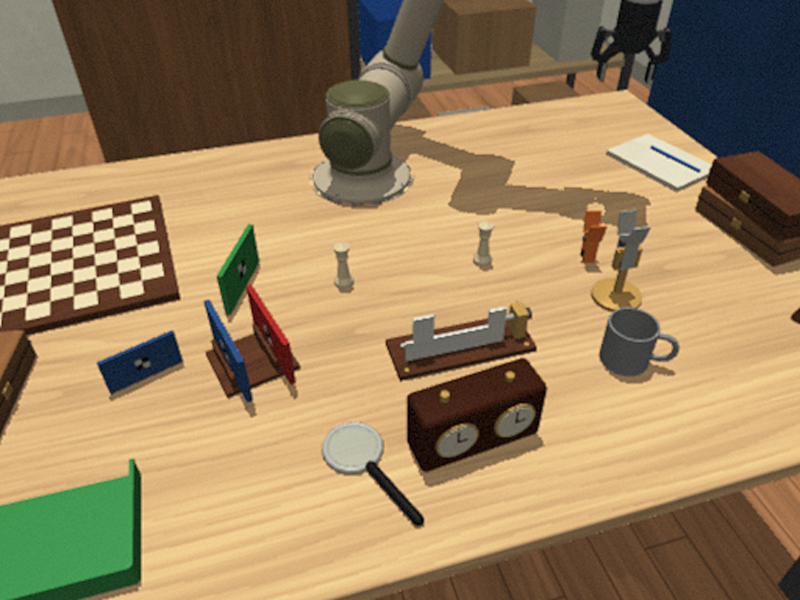

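View pics/top0.png

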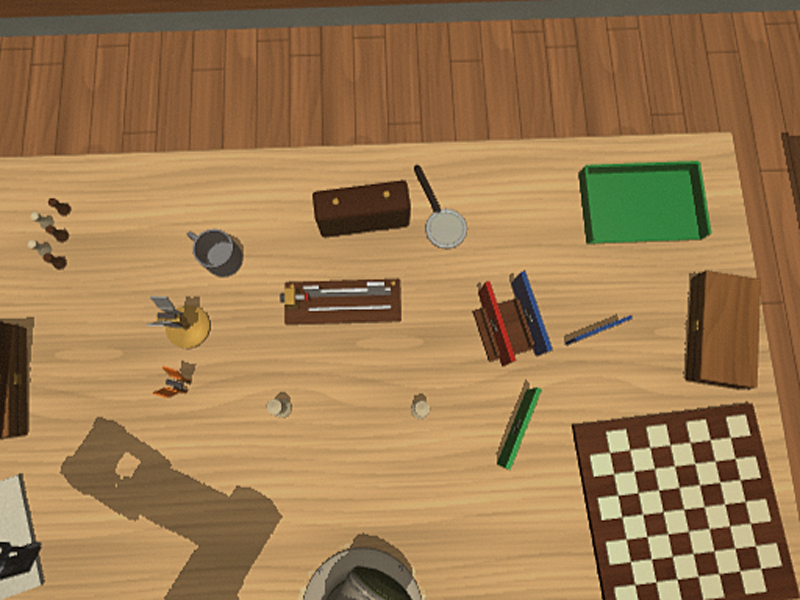

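The big blue plate in the rack is at about top (530,312) and scene (228,350). The smaller blue look-alike is at top (598,330) and scene (140,362), the green one at top (520,425), and the red spare at top (495,322). The grey clip is at scene (628,240) and top (165,310), with the orange one at scene (593,235). I choose the tall blue plate in the rack and the grey clip on the brass tab.

```bash
cat > m.py <<'E'
from h import *
def line(P):
    vx,vy,x,y=cv2.fitLine(P[:,:2].astype(np.float32),cv2.DIST_HUBER,0,.005,.005).ravel()
    u=np.array([vx,vy]); c=np.array([x,y]); t=(P[:,:2]-c)@u
    return np.round(c+u*(np.percentile(t,1)+np.percentile(t,99))/2,4).tolist(), round(float(np.degrees(np.arctan2(vy,vx))),2), round(float(np.ptp(np.percentile(t,[1,99]))),4)
if __name__=="__main__":
  for n in("scene","top"):
    d=dict(np.load(n+".npz")); P,r,c=pts(d); C=d["frame"][r,c].astype(int)
    R,G,B=C.T
    box=lambda a,b,e,f,z0,z1:(P[:,0]>a)&(P[:,0]<b)&(P[:,1]>e)&(P[:,1]<f)&(P[:,2]>z0)&(P[:,2]<z1)
    blue=(B>R*1.4)&(B>G*1.15)
    red=(R>2*G)&(R>2*B)
    def show(k,m):
        Q=P[m]
        if len(Q)>4: print(n,k,len(Q),*line(Q),"z",np.percentile(Q[:,2],[5,50,95]).round(4))
    bb=box(.42,.68,-.41,-.25,.03,.13)
    show("plate",blue&bb&(P[:,2]<.09)); show("plate top",blue&bb&(P[:,2]>.095))
    show("red",red&bb&(P[:,2]<.09)); show("red top",red&bb&(P[:,2]>.095))
    H=(.5,.66,-.14,.17)
    for z0,z1 in((.022,.045),(.025,.049),(.047,.056),(.08,.09),(.095,.11)): show(f"H{z0}",box(*H,z0,z1))
    m=box(*H,.008,.016); 
    show("base",m); print(cv2.minAreaRect(P[m][:,:2].astype(np.float32)))
    m=box(.5,.66,.10,.17,.058,.075); show("block top",m); print(cv2.minAreaRect(P[m][:,:2].astype(np.float32)))
    K=(.48,.66,.27,.42)
    for z0,z1 in((.13,.14),(.14,.15),(.15,.16),(.16,.17),(.168,.185),(.07,.12)): show(f"clip{z0}",box(*K,z0,z1))
    m=box(*K,.128,.19);Q=P[m]; print(Q.min(0),Q.max(0),Q.mean(0))
  s=cv2.imread("pics/scene0.png"); 
  a=s[280:420,180:320]; b=s[190:330,570:710]; e=s[290:400,380:540]
  out=np.hstack([cv2.resize(x,(260,260)) for x in(a,b,e)]); cv2.imwrite("pics/crop0.png",out)
E
python3 m.py
```

```text
scene plate 238 [0.5512, -0.3527] 14.46 0.1514 z [0.0322 0.0617 0.0872]
scene plate top 186 [0.5464, -0.3497] 13.97 0.1561 z [0.0971 0.0993 0.1015]
scene red 321 [0.5313, -0.2831] 13.94 0.1554 z [0.0336 0.0614 0.087 ]
scene red top 175 [0.5287, -0.2802] 13.89 0.1542 z [0.0962 0.0992 0.1013]
scene H0.022 470 [0.6109, 0.0294] 88.83 0.2068 z [0.0229 0.0338 0.0438]
scene H0.025 493 [0.6109, 0.0294] 89.27 0.2068 z [0.0263 0.0375 0.0478]
scene H0.047 221 [0.6094, 0.0348] -89.59 0.2161 z [0.0475 0.0512 0.055 ]
scene H0.08 68 [0.6102, 0.0158] 89.94 0.1558 z [0.0808 0.0844 0.0884]
scene H0.095 34 [0.6089, -0.0471] -87.59 0.0306 z [0.096  0.0989 0.1016]
scene base 1279 [0.6164, 0.0226] 84.65 0.237 z [0.0088 0.0114 0.0142]
((0.5963291525840759, 0.02529597282409668), (0.0942181721329689, 0.24089950323104858), 0.3060804605484009)
scene block top 99 [0.5987, 0.1244] 2.97 0.0334 z [0.059  0.0646 0.0679]
((0.5980778932571411, 0.12966138124465942), (0.03479538485407829, 0.03090273030102253), 0.2103976607322693)
scene clip0.13 65 [0.5546, 0.3383] -1.77 0.0386 z [0.1304 0.1349 0.1398]
scene clip0.14 65
[... 1270 characters left out ...]
 90 [0.5935, 0.1243] -1.8 0.0332 z [0.0592 0.0668 0.0698]
((0.5933465957641602, 0.12761090695858002), (0.029746975749731064, 0.033504631370306015), 89.28911590576172)
top clip0.13 56 [0.5526, 0.3384] -44.8 0.0395 z [0.1304 0.1329 0.1386]
top clip0.14 17 [0.5672, 0.3359] 85.98 0.0292 z [0.1411 0.1429 0.1481]
top clip0.15 29 [0.5505, 0.3332] 14.79 0.0492 z [0.1509 0.1549 0.1595]
top clip0.16 29 [0.5512, 0.3409] -14.1 0.0514 z [0.1605 0.1645 0.1695]
top clip0.168 29 [0.5502, 0.3376] -4.48 0.0519 z [0.1693 0.1718 0.1755]
top clip0.07 120 [0.5953, 0.3081] -25.33 0.1379 z [0.0756 0.1027 0.1159]
[0.52358826 0.32116305 0.12827198] [0.57576379 0.35357358 0.1765516 ] [0.55594645 0.33661819 0.14893742]
```

View pics/crop0.png

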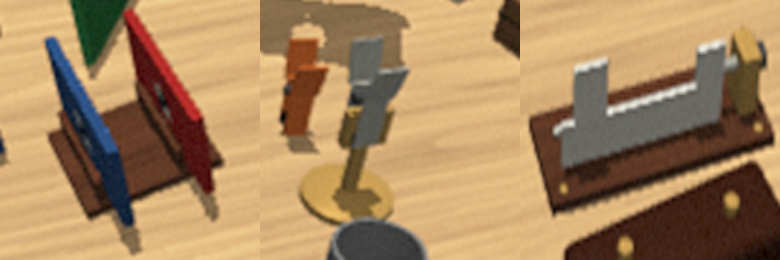

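Crop: the blue plate stands tall in the rack at left, the grey clip sits on the brass tab in the middle, and the holder with its tongue and stop is on the right. The choice is confirmed.

```bash
cat > go.py <<'E'
import sys,numpy as np
from scipy.spatial.transform import Rotation as Ro
from rig import env
def row(x,y,z,yaw):   # yaw = world angle of tool y; tool down
    s=env.observe(); R=np.array(s["tool_rot"]); a=np.radians(yaw)
    ty=np.array([np.cos(a),np.sin(a),0]); tz=np.array([0,0,-1.]); T=np.c_[np.cross(ty,tz),ty,tz]
    return np.r_[R.T@(np.array([x,y,z])-s["position"])*100, Ro.from_matrix(R.T@T).as_rotvec(degrees=True)].round(2)
if __name__=="__main__":
    for a in sys.argv[1:]: print(row(*map(float,a.split(","))).tolist())
E
python3 go.py .543,-.35,.2,-76
```

```text
[-63.17, -68.51, 3.13, 0.0, -0.0, 145.27]
```

Request:
jog_arm(
  targets=[
    [-63.2,-68.5,0,0,0,145.3],
    [-63.2,-68.5,0,0,0,145.3],
    [-63.2,-68.5,0,0,0,145.3],
    [-63.2,-68.5,0,0,0,145.3],
    [-63.2,-68.5,0,0,0,145.3],
    [-63.2,-68.5,0,0,0,145.3],
    [-63.2,-68.5,0,0,0,145.3],
    [-63.2,-68.5,0,0,0,145.3],
  ],
  hand=0.6,
  newtons=70,
)

```text
time_s: 1.47
position: [0.3195, 0.2035, 0.2316]
tool_rot: [[-0.202, 0.979, 0.001], [0.979, 0.202, 0.0], [0.0, 0.001, -1.0]]
ft_force: [0.9, 0.6, -0.5]
grip_width: 0.0508
gripper_force: 0.0
```

```bash
python3 go.py .543,-.35,.2,-76; python3 -c "
from rig import env;s=env.observe();print(s['time_s'],s['q'],s['position'])"
```

```text
[-58.72, 10.71, 3.17, 0.04, -0.04, 87.65]
1.4667 [ 1.44169712e+01  4.24540793e+00  9.82836323e+01 -1.16448914e-04
  7.74195246e+01  2.76872488e+00] [0.31949958 0.20345435 0.2315786 ]
```

Request:
jog_arm(
  targets=[
    [-58.7,10.7,0,0,0,87.6],
    [-58.7,10.7,0,0,0,87.6],
    [-58.7,10.7,0,0,0,87.6],
    [-58.7,10.7,0,0,0,87.6],
    [-58.7,10.7,0,0,0,87.6],
    [-58.7,10.7,0,0,0,87.6],
    [-58.7,10.7,0,0,0,87.6],
    [-58.7,10.7,0,0,0,87.6],
  ],
)

```text
time_s: 2.13
position: [0.4462, -0.1054, 0.2315]
tool_rot: [[0.716, 0.698, 0.0], [0.698, -0.716, -0.0], [0.0, 0.0, -1.0]]
ft_force: [-0.0, 0.3, 0.2]
grip_width: 0.0515
gripper_force: 0.0
```

```bash
python3 go.py .543,-.35,.2,-76
```

```text
[-10.15, 24.27, 3.16, 0.02, -0.02, 30.29]
```

Request:
jog_arm(
  targets=[
    [-10.15,24.3,0,0,0,30.3],
    [-10.15,24.3,0,0,0,30.3],
    [-10.15,24.3,0,0,0,30.3],
    [-10.15,24.3,0,0,0,30.3],
    [-10.15,24.3,0,0,0,30.3],
    [-10.15,24.3,0,0,0,30.3],
    [-10.15,24.3,0,0,0,30.3],
    [-10.15,24.3,0,0,0,30.3],
  ],
)

```text
time_s: 2.8
position: [0.5448, -0.3504, 0.2297]
tool_rot: [[0.969, 0.246, -0.001], [0.246, -0.969, 0.0], [-0.001, -0.001, -1.0]]
ft_force: [-1.4, 0.4, -0.0]
grip_width: 0.0515
gripper_force: 0.0
```

```bash
python3 go.py .543,-.35,.061,-76
```

```text
[-0.15, -0.08, 16.87, -0.04, 0.04, 0.22]
```

Request:
jog_arm(
  targets=[
    [0,0,4,0,0,0],
    [0,0,8,0,0,0],
    [0,0,12,0,0,0],
    [0,0,14.5,0,0,0],
    [0,0,16,0,0,0],
    [0,0,16.9,0,0,0],
    [0,0,16.9,0,0,0],
    [0,0,16.9,0,0,0],
  ],
)

```text
time_s: 3.47
position: [0.5448, -0.347, 0.0633]
tool_rot: [[0.969, 0.249, 0.001], [0.249, -0.969, -0.001], [0.001, 0.001, -1.0]]
ft_force: [-1.1, -0.1, 1.4]
grip_width: 0.0512
gripper_force: 0.0
```

```bash
cat > snap.py <<'E'
import sys
from h import *
n,r,c,h,w,f=sys.argv[1:]; r,c,h,w=map(int,(r,c,h,w))
d=cam(n); k=min(800/w,600/h); cv2.imwrite("pics/"+f,cv2.resize(d["frame"][r:r+h,c:c+w,::-1],(int(w*k),int(h*k)),interpolation=cv2.INTER_CUBIC))
E
python3 snap.py scene 130 60 150 200 a.png; python3 go.py .543,-.35,.061,-76
```

```text
[-0.27, 0.2, 0.29, 0.11, -0.08, 0.4]
```

View pics/a.png

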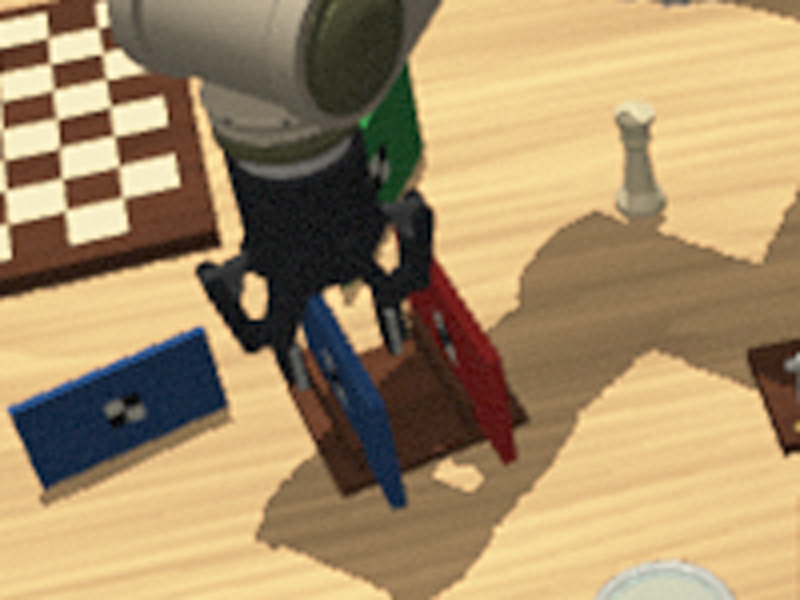

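The open fingers straddle the blue plate at about (340,390) in the crop, clear of the red one. Closing now.

Request:
jog_arm(
  targets=[
    [-0.2,0.2,0.2,0,0,0.3],
    [-0.2,0.2,0.2,0,0,0.3],
    [-0.2,0.2,0.2,0,0,0.3],
    [-0.2,0.2,0.2,0,0,0.3],
    [-0.2,0.2,0.2,0,0,0.3],
    [-0.2,0.2,0.2,0,0,0.3],
    [-0.2,0.2,0.2,0,0,0.3],
  ],
  hand=0,
)

```text
time_s: 4.1
position: [0.5433, -0.3502, 0.061]
tool_rot: [[0.97, 0.243, 0.001], [0.243, -0.97, -0.001], [0.001, 0.001, -1.0]]
ft_force: [-0.7, -0.9, 5.8]
grip_width: 0.0091
gripper_force: 69.1
```

Request:
jog_arm(
  targets=[
    [0,0,-1,0,0,0],
    [0,0,-2.5,0,0,0],
    [0,0,-5,0,0,0],
    [0,0,-8,0,0,0],
    [0,0,-11,0,0,0],
    [0,0,-13,0,0,0],
    [0,0,-13,0,0,0],
    [0,0,-13,0,0,0],
  ],
)

```text
time_s: 4.77
position: [0.543, -0.3494, 0.19]
tool_rot: [[0.97, 0.243, -0.0], [0.243, -0.97, 0.0], [-0.0, -0.0, -1.0]]
ft_force: [-0.0, 0.1, -4.7]
grip_width: 0.0094
gripper_force: 69.4
```

```bash
python3 - <<'E'
from m import *
s=env.observe(); print(s["position"],s["ft_force"],s["grip_width"])
for n in("scene","top"):
    d=cam(n);P,r,c=pts(d);R,G,B=d["frame"][r,c].astype(int).T
    b=(B>R*1.4)&(B>G*1.15)&(abs(P[:,0]-.543)<.13)&(abs(P[:,1]+.35)<.07)&(P[:,2]>.13)&(P[:,2]<.24)
    print(n,b.sum(),line(P[b]),np.percentile(P[b][:,2],[1,50,99]))
    t=b&(P[:,2]>.22); t.sum()>5 and print(line(P[t]))
E
python3 go.py .588,-.01,.195,-0.4
```

```text
[ 0.54295752 -0.34935819  0.19002395] [-2.53011970e-03  1.43011841e-01 -4.67992527e+00] 0.009446291863777538
scene 454 ([0.5703, -0.3454], 16.21, 0.1104) [0.14618231 0.20628421 0.23921991]
([0.5728, -0.3415], 12.22, 0.1015)
top 14 ([0.596, -0.3352], 21.84, 0.0409) [0.14656762 0.22809035 0.2311119 ]
([0.5958, -0.3353], 15.74, 0.0411)
[12.67, -31.77, -0.62, -0.28, -0.03, -75.52]
```

Request:
jog_arm(
  targets=[
    [12.8,-32.5,-0.8,0,0,-75.5],
    [12.8,-32.5,-0.8,0,0,-75.5],
    [12.8,-32.5,-0.8,0,0,-75.5],
    [12.8,-32.5,-0.8,0,0,-75.5],
    [12.8,-32.5,-0.8,0,0,-75.5],
    [12.8,-32.5,-0.8,0,0,-75.5],
    [12.8,-32.5,-0.8,0,0,-75.5],
    [12.8,-32.5,-0.8,0,0,-75.5],
  ],
)

```text
time_s: 5.53
position: [0.5853, -0.017, 0.1959]
tool_rot: [[0.314, 0.95, -0.004], [0.95, -0.314, 0.001], [-0.0, -0.004, -1.0]]
ft_force: [1.7, -0.6, -3.3]
grip_width: 0.0096
gripper_force: 69.9
```

```bash
python3 go.py .591,-.003,.2,-0.4
```

```text
[1.51, 0.1, -0.41, -0.23, -0.02, -17.88]
```

Request:
jog_arm(
  targets=[
    [1.5,0.1,0,0,0,-17.9],
    [1.5,0.1,0,0,0,-17.9],
    [1.5,0.1,0,0,0,-17.9],
    [1.5,0.1,0,0,0,-17.9],
    [1.5,0.1,0,0,0,-17.9],
    [1.5,0.1,0,0,0,-17.9],
  ],
)

```text
time_s: 6.03
position: [0.5915, -0.0056, 0.1969]
tool_rot: [[0.015, 1.0, -0.002], [1.0, -0.015, 0.0], [0.0, -0.002, -1.0]]
ft_force: [-1.1, 0.3, -3.9]
grip_width: 0.0094
gripper_force: 69.9
```

```bash
python3 go.py .591,-.003,.085,-0.4; python3 snap.py scene 130 180 150 200 b.png; python3 -c "
from rig import env;s=env.observe();print(s['time_s'],s['q'],s['position'],s['ft_force'])"
```

```text
[0.25, -0.03, 11.19, -0.11, -0.02, -0.47]
6.0833 [-1.20015184e+01  2.74629898e+01  7.07314087e+01  2.47131539e-03
  8.18856936e+01 -1.11492918e+01] [ 0.59163512 -0.00563538  0.1972252 ] [ 0.80005958  0.79010602 -4.59793348]
```

View pics/b.png

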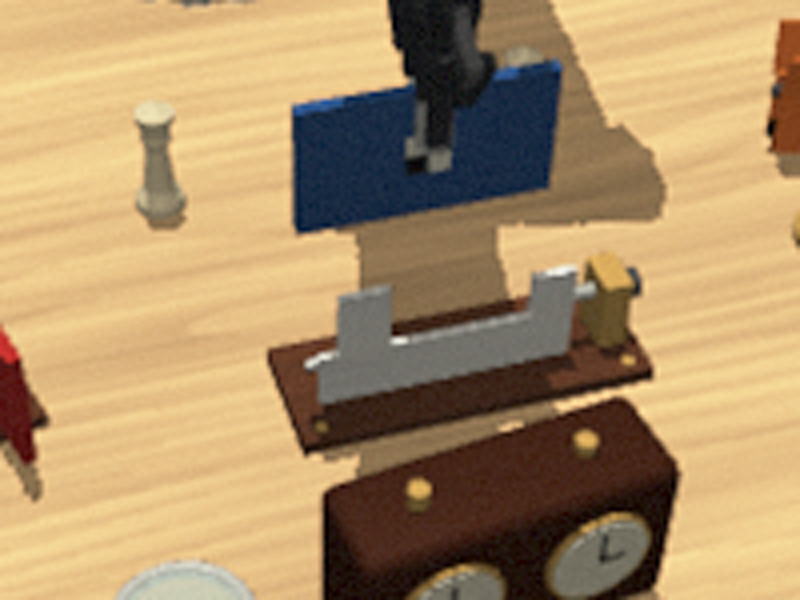

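The plate hangs upright above the holder, at about (430,150) in the crop, gripped near its middle. I'll use it to calibrate the camera offset.

Run:
```python
from m import *
s=env.observe(); print(s["position"])
for n in("scene","top"):
    d=cam(n);P,r,c=pts(d);R,G,B=d["frame"][r,c].astype(int).T
    k=(abs(P[:,0]-.592)<.04)&(abs(P[:,1])<.13)
    b=(B>R*1.4)&(B>G*1.15)&k&(P[:,2]>.14)&(P[:,2]<.25)
    Q=P[b&(P[:,2]<.228)]; print(n,"face",len(Q),line(Q),np.percentile(P[b][:,2],[1,99]))
    t=b&(P[:,2]>.231); t.sum()>5 and print("top",line(P[t]))
    f=k&(P[:,2]>.022)&(P[:,2]<.047)&(R>110)&(abs(R-B)<40); print("fence",line(P[f]),f.sum())
    f=k&(P[:,2]>.06)&(P[:,2]<.093)&(P[:,1]<0); print("tongue",line(P[f]),f.sum())
    f=k&(P[:,2]>.095)&(P[:,2]<.105)&(P[:,1]<0); print("tongue top",line(P[f]),f.sum())
```

```text
[ 0.59163512 -0.00563538  0.1972252 ]
scene face 1482 ([0.5983, -0.0079], 89.12, 0.155) [0.15042975 0.23959781]
top ([0.5962, -0.0073], 89.2, 0.1555)
fence ([0.6106, 0.0092], 89.55, 0.163) 395
tongue ([0.6101, -0.0465], -89.19, 0.032) 131
tongue top ([0.6095, -0.0468], 87.94, 0.0303) 36
top face 44 ([0.5845, -0.0204], 89.24, 0.1316) [0.16855538 0.24052197]
top ([0.5898, -0.0074], 89.15, 0.1573)
fence ([0.5725, -0.0531], 85.79, 0.041) 6
tongue ([0.6001, -0.0536], 88.4, 0.0186) 14Traceback (most recent call last):
  File "<stdin>", line 11, in <module>
  File "m.py", line 3, in line
    vx,vy,x,y=cv2.fitLine(P[:,:2].astype(np.float32),cv2.DIST_HUBER,0,.005,.005).ravel()
              ~~~~~~~~~~~^^^^^^^^^^^^^^^^^^^^^^^^^^^^^^^^^^^^^^^^^^^^^^^^^^^^^^^
cv2.error: OpenCV(4.12.0) /io/opencv/modules/imgproc/src/linefit.cpp:50: error: (-215:Assertion failed) count > 0 in function 'fitLine2D_wods'
```

Request:
jog_arm(
  targets=[
    [0,0,3.5,0,0,-0.4],
    [0,0,7,0,0,-0.4],
    [0,0,9.5,0,0,-0.4],
    [0,0,11,0,0,-0.4],
    [0,0,12,0,0,-0.4],
    [0,0,12.7,0,0,-0.4],
    [0,0,12.7,0,0,-0.4],
    [0,0,12.7,0,0,-0.4],
  ],
)

```text
time_s: 6.85
position: [0.5923, -0.0055, 0.0717]
tool_rot: [[0.006, 1.0, 0.001], [1.0, -0.006, -0.0], [-0.0, 0.001, -1.0]]
ft_force: [0.2, 0.2, -4.0]
grip_width: 0.009
gripper_force: 69.7
```

```bash
python3 go.py .598,-.0056,.065,-0.45;python3 -c "
from rig import env;s=env.observe();print(s['position'],s['ft_force'])"
```

```text
[-0.0, 0.57, 0.67, 0.07, 0.01, 0.11]
[ 0.59233477 -0.00552386  0.07167276] [ 0.19345076  0.16684893 -4.04932686]
```

Request:
jog_arm(
  targets=[
    [0,0,0.4,0,0,0],
    [0,0,0.6,0,0,0],
    [0,0,0.7,0,0,0],
    [0,0,0.75,0,0,0],
    [0,0,0.75,0,0,0],
  ],
)

```text
time_s: 7.27
position: [0.5919, -0.0054, 0.0635]
tool_rot: [[0.006, 1.0, 0.0], [1.0, -0.006, 0.0], [0.0, 0.0, -1.0]]
ft_force: [-0.3, 0.0, -3.2]
grip_width: 0.0092
gripper_force: 70.0
```

Request:
jog_arm(
  targets=[
    [0,0.2,0,0,0,0],
    [0,0.35,0,0,0,0],
    [0,0.45,0,0,0,0],
    [0,0.5,0,0,0,0],
    [0,0.55,0,0,0,0],
    [0,0.55,0,0,0,0],
  ],
)

```text
time_s: 7.77
position: [0.5974, -0.0054, 0.0634]
tool_rot: [[0.006, 1.0, -0.0], [1.0, -0.006, -0.0], [-0.0, -0.0, -1.0]]
ft_force: [-0.8, -0.1, -4.0]
grip_width: 0.0092
gripper_force: 70.0
```

Request:
jog_arm(
  targets=[
    [0,0.05,0.05,0,0,0],
    [0,0.1,0.05,0,0,0],
    [0,0.1,0.05,0,0,0],
    [0,0.1,0.05,0,0,0],
  ],
)

```text
time_s: 8.1
position: [0.5978, -0.0055, 0.0631]
tool_rot: [[0.006, 1.0, -0.001], [1.0, -0.006, 0.0], [-0.0, -0.001, -1.0]]
ft_force: [-5.5, -1.0, 0.5]
grip_width: 0.0092
gripper_force: 70.6
```

Contact with the fence is felt. Feeling for the button now.

Request:
jog_arm(
  targets=[
    [0.2,-0.03,-0.03,0,0,0],
    [0.4,-0.03,-0.03,0,0,0],
    [0.6,-0.03,-0.03,0,0,0],
    [0.8,-0.03,-0.03,0,0,0],
    [1.0,-0.03,-0.03,0,0,0],
    [1.1,-0.03,-0.03,0,0,0],
    [1.2,-0.03,-0.03,0,0,0],
    [1.2,-0.03,-0.03,0,0,0],
  ],
)

```text
time_s: 8.77
position: [0.5979, 0.0067, 0.0632]
tool_rot: [[0.006, 1.0, -0.001], [1.0, -0.006, -0.0], [-0.0, -0.001, -1.0]]
ft_force: [-3.6, -2.2, -3.1]
grip_width: 0.0092
gripper_force: 70.2
```

Request:
jog_arm(
  targets=[
    [0.1,0,0,0,0,0],
    [0.2,0,0,0,0,0],
    [0.3,0,0,0,0,0],
    [0.4,0,0,0,0,0],
    [0.5,0,0,0,0,0],
    [0.5,0,0,0,0,0],
  ],
)

```text
time_s: 9.27
position: [0.598, 0.0115, 0.0632]
tool_rot: [[0.006, 1.0, -0.001], [1.0, -0.006, -0.0], [-0.0, -0.001, -1.0]]
ft_force: [-3.9, -2.5, -1.6]
grip_width: 0.0089
gripper_force: 70.2
```

Request:
jog_arm(
  targets=[
    [0.1,0,0,0,0,0],
    [0.2,0,0,0,0,0],
    [0.25,0,0,0,0,0],
    [0.25,0,0,0,0,0],
  ],
)

```text
time_s: 9.6
position: [0.598, 0.0135, 0.0632]
tool_rot: [[0.006, 1.0, -0.001], [1.0, -0.006, -0.001], [-0.001, -0.001, -1.0]]
ft_force: [-4.8, -6.1, -1.2]
grip_width: 0.009
gripper_force: 70.3
```

Request:
jog_arm(
  targets=[
    [0.03,0,0,0,0,0],
    [0.05,0,0,0,0,0],
    [0.05,0,0,0,0,0],
    [0.05,0,0,0,0,0],
  ],
)

```text
time_s: 9.93
position: [0.598, 0.0136, 0.0632]
tool_rot: [[0.006, 1.0, -0.001], [1.0, -0.006, -0.002], [-0.002, -0.001, -1.0]]
ft_force: [-5.2, -7.8, -1.8]
grip_width: 0.0095
gripper_force: 70.2
```

Request:
jog_arm(
  targets=[
    [0.03,0,0,0,0,0],
    [0.05,0,0,0,0,0],
    [0.05,0,0,0,0,0],
    [0.05,0,0,0,0,0],
  ],
)

```text
time_s: 10.27
position: [0.598, 0.0138, 0.0633]
tool_rot: [[0.006, 1.0, -0.001], [1.0, -0.006, -0.002], [-0.002, -0.001, -1.0]]
ft_force: [-4.9, -9.5, -2.5]
grip_width: 0.0092
gripper_force: 70.3
```

Request:
jog_arm(
  targets=[
    [0,0,0.03,0,0,0],
    [0,0,0.05,0,0,0],
    [0,0,0.05,0,0,0],
  ],
)

```text
time_s: 10.52
position: [0.598, 0.0137, 0.0633]
tool_rot: [[0.006, 1.0, -0.0], [1.0, -0.006, -0.002], [-0.002, -0.0, -1.0]]
ft_force: [-6.6, -9.7, 3.1]
grip_width: 0.0088
gripper_force: 70.9
```

Request:
jog_arm(
  targets=[
    [0,0,0.05,0,0,0],
    [0,0,0.05,0,0,0],
    [0,0,0.05,0,0,0],
    [0,0,0.05,0,0,0],
  ],
  hand=0.25,
)

```text
time_s: 10.85
position: [0.5987, 0.0154, 0.0625]
tool_rot: [[0.005, 1.0, 0.001], [1.0, -0.005, 0.0], [0.0, 0.001, -1.0]]
ft_force: [-0.5, 0.1, 0.7]
grip_width: 0.0214
gripper_force: 0.0
```

Request:
jog_arm(
  targets=[
    [0,0,-1,0,0,0],
    [0,0,-3,0,0,0],
    [0,0,-6,0,0,0],
    [0,0,-10,0,0,0],
    [0,0,-14,0,0,0],
    [0,0,-15.5,0,0,0],
    [0,0,-15.5,0,0,0],
  ],
)

```text
time_s: 11.43
position: [0.5997, 0.0151, 0.2229]
tool_rot: [[0.005, 1.0, 0.01], [1.0, -0.005, -0.001], [-0.001, 0.01, -1.0]]
ft_force: [0.1, 0.1, 0.1]
grip_width: 0.0216
gripper_force: 0.0
```

```bash
python3 - <<'E'
from m import *
for n in("scene","top"):
    d=cam(n);P,r,c=pts(d);R,G,B=d["frame"][r,c].astype(int).T
    k=(abs(P[:,0]-.592)<.04)&(abs(P[:,1])<.13)
    b=(B>R*1.4)&(B>G*1.15)&k&(P[:,2]>.03)&(P[:,2]<.15)
    t=b&(P[:,2]>.096); print(n,"top",line(P[t]),np.percentile(P[t][:,2],[5,50,95]))
    for lo,hi in((.06,.08),(.08,.095)): 
        Q=P[b&(P[:,2]>lo)&(P[:,2]<hi)]; len(Q)>9 and print(lo,line(Q),len(Q))
    # clip
    k=(abs(P[:,0]-.553)<.06)&(abs(P[:,1]-.34)<.05)&(abs(R-B)<40)
    for lo,hi in((.14,.15),(.15,.16),(.16,.167),(.168,.18)):
        Q=P[k&(P[:,2]>lo)&(P[:,2]<hi)]; print("clip",lo,line(Q),len(Q),Q.min(0).round(4),Q.max(0).round(4))
    if n=="scene": cv2.imwrite("pics/c.png",cv2.resize(d["frame"][110:270,220:430,::-1],(787,600),interpolation=cv2.INTER_CUBIC))
E
python3 go.py .552,.336,.22,-4.5
```

```text
scene top ([0.6022, 0.0119], 88.82, 0.1554) [0.09685497 0.10103779 0.10315537]
0.06 ([0.6041, -0.0021], 88.75, 0.1287) 164
0.08 ([0.6045, 0.0096], 89.42, 0.1515) 181
clip 0.14 ([0.5551, 0.3378], -4.52, 0.042) 62 [0.5332 0.3235 0.1403] [0.5773 0.3552 0.15  ]
clip 0.15 ([0.5537, 0.3397], 3.07, 0.0501) 66 [0.5292 0.3229 0.15  ] [0.5784 0.3531 0.1596]
clip 0.16 ([0.5543, 0.3362], -10.45, 0.0559) 43 [0.527  0.3236 0.1602] [0.5827 0.355  0.1668]
clip 0.168 ([0.5548, 0.3396], -4.48, 0.0542) 31 [0.5275 0.3232 0.168 ] [0.5817 0.3557 0.1732]
top top ([0.5952, -0.0401], 88.53, 0.0522) [0.10078772 0.1035844  0.10639276]
clip 0.14 ([0.5664, 0.3355], 85.95, 0.0283) 20 [0.5314 0.3213 0.1401] [0.5695 0.3504 0.1492]
clip 0.15 ([0.5504, 0.3323], 9.46, 0.0464) 25 [0.5275 0.3216 0.1508] [0.5726 0.3487 0.1599]
clip 0.16 ([0.5518, 0.3392], -22.4, 0.0522) 18 [0.5289 0.321  0.1606] [0.5744 0.3538 0.1668]
clip 0.168 ([0.5498, 0.3375], -4.52, 0.052) 29 [0.5242 0.3224 0.1687] [0.5764 0.3523 0.1763]
[32.05, -4.78, -0.24, 0.05, 0.0, 4.19]
```

View pics/c.png

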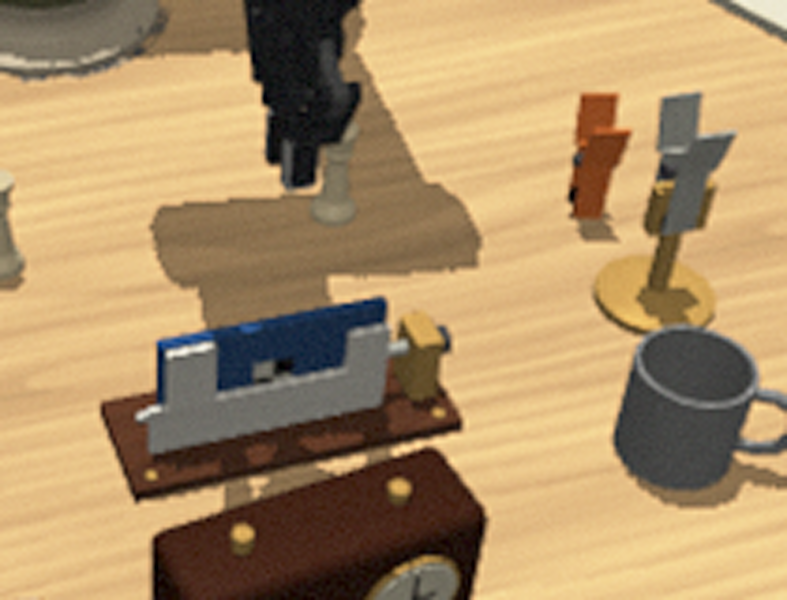

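The plate stands flush against fence and button at about (270,350), and the clip is still on the marker at (690,180).

Request:
jog_arm(
  targets=[
    [32.3,-4.8,0,0,0,4.2],
    [32.3,-4.8,0,0,0,4.2],
    [32.3,-4.8,0,0,0,4.2],
    [32.3,-4.8,0,0,0,4.2],
    [32.3,-4.8,0,0,0,4.2],
    [32.3,-4.8,0,0,0,4.2],
    [32.3,-4.8,0,0,0,4.2],
    [32.3,-4.8,0,0,0,4.2],
  ],
  hand=1,
  newtons=60,
)

```text
time_s: 12.2
position: [0.5505, 0.3409, 0.2153]
tool_rot: [[0.078, 0.997, -0.003], [0.997, -0.078, -0.001], [-0.001, -0.003, -1.0]]
ft_force: [0.7, -0.1, -0.4]
grip_width: 0.0853
gripper_force: 0.0
```

Request:
jog_arm(
  targets=[
    [0,0,0,0,0,0],
    [0,0,0,0,0,0],
    [0,0,0,0,0,0],
    [0,0,0,0,0,0],
  ],
)

```text
time_s: 12.53
position: [0.5522, 0.3371, 0.2165]
tool_rot: [[0.08, 0.997, -0.001], [0.997, -0.08, -0.001], [-0.001, -0.001, -1.0]]
ft_force: [-0.1, 0.5, -0.1]
grip_width: 0.0851
gripper_force: 0.0
```

```bash
python3 go.py .5525,.3385,.138,-4.5
```

```text
[0.14, 0.03, 7.85, -0.08, 0.05, -0.1]
```

Request:
jog_arm(
  targets=[
    [0.1,0,3,0,0,0],
    [0.1,0,5.5,0,0,0],
    [0.1,0,7,0,0,0],
    [0.1,0,7.8,0,0,0],
    [0.1,0,7.8,0,0,0],
    [0.1,0,7.8,0,0,0],
  ],
)

```text
time_s: 13.03
position: [0.5527, 0.3388, 0.1399]
tool_rot: [[0.08, 0.997, 0.001], [0.997, -0.08, 0.0], [0.0, 0.001, -1.0]]
ft_force: [-0.5, -0.2, 0.5]
grip_width: 0.0854
gripper_force: 0.0
```

Request:
jog_arm(
  targets=[
    [0,0,0,0,0,0],
    [0,0,0,0,0,0],
    [0,0,0,0,0,0],
    [0,0,0,0,0,0],
    [0,0,0,0,0,0],
    [0,0,0,0,0,0],
    [0,0,0,0,0,0],
    [0,0,0,0,0,0],
  ],
  hand=0,
)

```text
time_s: 13.7
position: [0.5523, 0.3395, 0.14]
tool_rot: [[0.079, 0.997, 0.001], [0.997, -0.079, 0.0], [0.001, 0.001, -1.0]]
ft_force: [-0.3, -0.1, 5.7]
grip_width: 0.0258
gripper_force: 60.5
```

Request:
jog_arm(
  targets=[
    [0,0,-1,0,0,0],
    [0,0,-3,0,0,0],
    [0,0,-5,0,0,0],
    [0,0,-8,0,0,0],
    [0,0,-10,0,0,0],
    [0,0,-10,0,0,0],
    [0,0,-10,0,0,0],
  ],
)

```text
time_s: 14.28
position: [0.5522, 0.3394, 0.24]
tool_rot: [[0.079, 0.997, 0.001], [0.997, -0.079, 0.001], [0.001, 0.001, -1.0]]
ft_force: [-0.2, -0.2, -1.5]
grip_width: 0.0259
gripper_force: 59.7
```

```bash
python3 - <<'E'
from m import *
s=env.observe(); print(s["position"],s["ft_force"],s["grip_width"])
for n in("scene",):
    d=cam(n);P,r,c=pts(d);R,G,B=d["frame"][r,c].astype(int).T
    k=(abs(P[:,0]-.552)<.06)&(abs(P[:,1]-.339)<.05)&(abs(R-B)<40)&(R>80)
    for lo,hi in((.16,.175),(.175,.19),(.19,.205),(.205,.22),(.22,.235),(.235,.25),(.25,.27)):
        Q=P[k&(P[:,2]>lo)&(P[:,2]<hi)]; len(Q)>3 and print("clip",lo,line(Q),len(Q),Q.min(0).round(4),Q.max(0).round(4))
    cv2.imwrite("pics/d.png",cv2.resize(d["frame"][80:200,340:470,::-1],(650,600),interpolation=cv2.INTER_CUBIC))
E
python3 go.py .6012,-.0475,.24,-0.45
```

```text
[0.55215451 0.33940739 0.24002885] [-0.15832188 -0.15784784 -1.48936228] 0.025876162044633486
clip 0.175 ([0.5774, 0.3374], -89.87, 0.0227) 49 [0.5294 0.3259 0.1752] [0.5826 0.3487 0.1897]
clip 0.19 ([0.5555, 0.3373], -4.58, 0.0442) 62 [0.5314 0.3274 0.1902] [0.5791 0.3504 0.2048]
clip 0.205 ([0.5687, 0.3381], 84.48, 0.0221) 52 [0.5349 0.3268 0.205 ] [0.574  0.3499 0.2199]
clip 0.22 ([0.5548, 0.3356], 13.33, 0.0333) 68 [0.5378 0.3228 0.2201] [0.5706 0.3518 0.2342]
clip 0.235 ([0.5565, 0.3319], -11.28, 0.035) 60 [0.5396 0.3236 0.2351] [0.5768 0.3437 0.2494]
clip 0.25 ([0.5587, 0.3302], -12.6, 0.0389) 72 [0.5394 0.324  0.2501] [0.5819 0.3454 0.2693]
[-38.16, 7.98, -0.13, -0.07, 0.03, -4.08]
```

View pics/d.png

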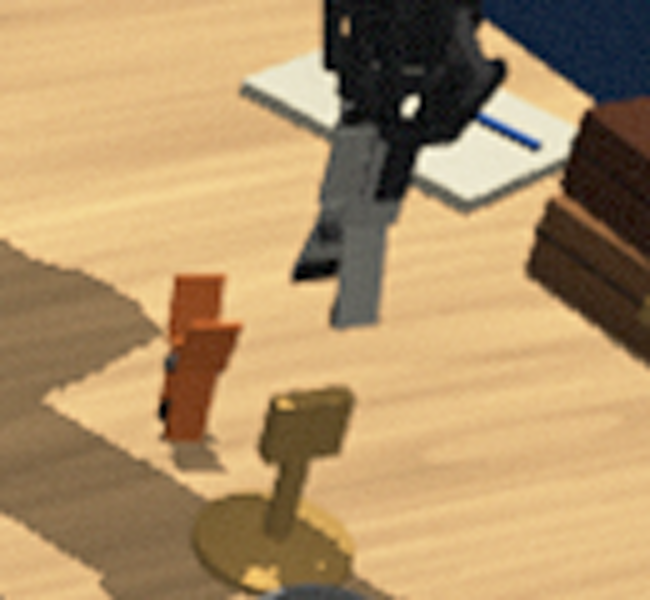

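The clip is held upright with its jaws open, at about (355,240), and has lifted clear of the brass tab.

Request:
jog_arm(
  targets=[
    [-37.9,7.9,0,0,0,-4.1],
    [-37.9,7.9,0,0,0,-4.1],
    [-37.9,7.9,0,0,0,-4.1],
    [-37.9,7.9,0,0,0,-4.1],
    [-37.9,7.9,0,0,0,-4.1],
    [-37.9,7.9,0,0,0,-4.1],
    [-37.9,7.9,0,0,0,-4.1],
    [-37.9,7.9,0,0,0,-4.1],
  ],
)

```text
time_s: 15.0
position: [0.5934, 0.0067, 0.2376]
tool_rot: [[0.007, 1.0, -0.003], [1.0, -0.007, 0.001], [0.001, -0.003, -1.0]]
ft_force: [0.8, -0.3, -0.3]
grip_width: 0.0255
gripper_force: 59.7
```

```bash
python3 go.py .6005,-.045,.24,-0.45
```

```text
[-5.17, 0.75, -0.25, -0.19, -0.04, 0.02]
```

Request:
jog_arm(
  targets=[
    [-3,0.5,-0.1,0,0,0],
    [-5,0.7,-0.1,0,0,0],
    [-5,0.7,-0.1,0,0,0],
    [-5,0.7,-0.1,0,0,0],
    [-5,0.7,-0.1,0,0,0],
  ],
)

```text
time_s: 15.42
position: [0.6004, -0.0406, 0.2392]
tool_rot: [[0.007, 1.0, -0.002], [1.0, -0.007, 0.001], [0.001, -0.002, -1.0]]
ft_force: [0.6, 0.3, -1.4]
grip_width: 0.0261
gripper_force: 59.7
```

```bash
python3 go.py .6005,-.045,.133,-0.45
```

```text
[-0.44, 0.04, 10.62, -0.13, -0.05, 0.04]
```

Descend partway with clearance, then check position before the jaws straddle.

Request:
jog_arm(
  targets=[
    [-0.4,0,2,0,0,0],
    [-0.4,0,4,0,0,0],
    [-0.4,0,4.6,0,0,0],
    [-0.4,0,4.6,0,0,0],
    [-0.4,0,4.6,0,0,0],
  ],
)

```text
time_s: 15.83
position: [0.6009, -0.0446, 0.1947]
tool_rot: [[0.006, 1.0, 0.0], [1.0, -0.006, 0.0], [0.0, 0.0, -1.0]]
ft_force: [-0.7, 0.0, -1.6]
grip_width: 0.0254
gripper_force: 59.7
```

```bash
python3 snap.py scene 130 220 110 130 e.png; python3 go.py .6005,-.045,.133,-0.45
```

```text
[-0.02, -0.08, 6.23, 0.08, 0.02, 0.07]
```

View pics/e.png

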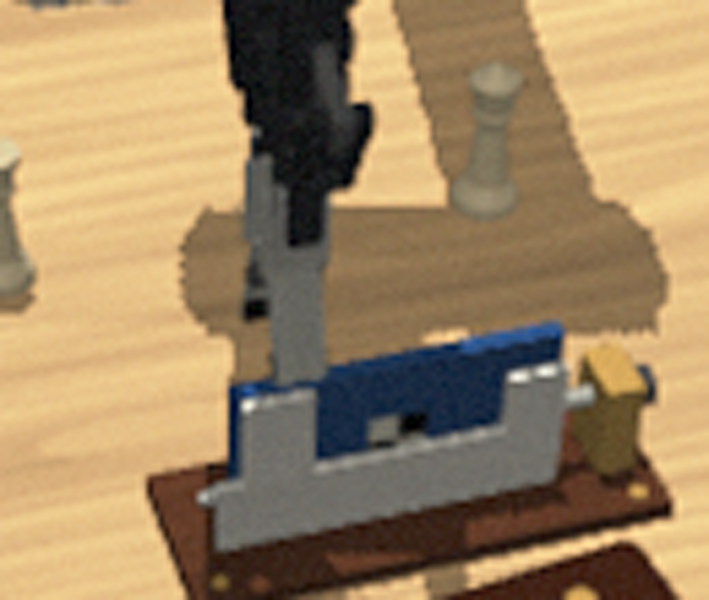

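The jaws, at about (275,300), are in line with the tongue, perhaps 2–3 mm towards +y. I'll correct that while descending.

Request:
jog_arm(
  targets=[
    [-0.25,0,1,0,0,0],
    [-0.25,0,2,0,0,0],
    [-0.25,0,3,0,0,0],
    [-0.25,0,4,0,0,0],
    [-0.25,0,5,0,0,0],
    [-0.25,0,5.7,0,0,0],
    [-0.25,0,6.2,0,0,0],
    [-0.25,0,6.2,0,0,0],
  ],
)

```text
time_s: 16.55
position: [0.6008, -0.0479, 0.1322]
tool_rot: [[0.007, 1.0, 0.0], [1.0, -0.007, -0.0], [-0.0, 0.0, -1.0]]
ft_force: [-0.1, -0.2, -2.3]
grip_width: 0.0254
gripper_force: 59.7
```

Request:
jog_arm(
  targets=[
    [0,0,0,0,0,0],
    [0,0,0,0,0,0],
  ],
)

```text
time_s: 16.72
position: [0.6008, -0.0479, 0.1322]
tool_rot: [[0.007, 1.0, 0.0], [1.0, -0.007, -0.0], [-0.0, 0.0, -1.0]]
ft_force: [0.4, 0.1, -0.8]
grip_width: 0.0257
gripper_force: 59.7
```

Request:
jog_arm(
  targets=[
    [0,0,0,0,0,0],
    [0,0,0,0,0,0],
    [0,0,0,0,0,0],
  ],
  hand=0.4,
)

```text
time_s: 16.97
position: [0.6008, -0.0479, 0.1322]
tool_rot: [[0.007, 1.0, 0.0], [1.0, -0.007, 0.0], [0.0, 0.0, -1.0]]
ft_force: [-0.8, 0.5, -0.9]
grip_width: 0.0345
gripper_force: 9.5
```

Request:
jog_arm(
  targets=[
    [0,0,0,0,0,0],
    [0,0,0,0,0,0],
    [0,0,0,0,0,0],
  ],
  hand=0.48,
)

```text
time_s: 17.22
position: [0.6008, -0.0479, 0.1323]
tool_rot: [[0.007, 1.0, 0.0], [1.0, -0.007, -0.0], [-0.0, 0.0, -1.0]]
ft_force: [-0.3, 0.8, -1.7]
grip_width: 0.0409
gripper_force: 8.5
```

Request:
jog_arm(
  targets=[
    [0,0,0,0,0,0],
    [0,0,0,0,0,0],
    [0,0,0,0,0,0],
  ],
  hand=0.56,
)

```text
time_s: 17.47
position: [0.6007, -0.0479, 0.1323]
tool_rot: [[0.007, 1.0, -0.0], [1.0, -0.007, -0.0], [-0.0, -0.0, -1.0]]
ft_force: [-0.5, -0.1, -1.5]
grip_width: 0.0477
gripper_force: 7.5
```

Request:
jog_arm(
  targets=[
    [0,0,0,0,0,0],
    [0,0,0,0,0,0],
    [0,0,0,0,0,0],
    [0,0,0,0,0,0],
  ],
  hand=0.85,
)

```text
time_s: 17.8
position: [0.6008, -0.0479, 0.1324]
tool_rot: [[0.007, 1.0, 0.0], [1.0, -0.007, -0.0], [-0.0, 0.0, -1.0]]
ft_force: [-0.2, 0.9, -0.0]
grip_width: 0.0727
gripper_force: 0.0
```

Request:
jog_arm(
  targets=[
    [0,0,-1,0,0,0],
    [0,0,-3,0,0,0],
    [0,0,-6,0,0,0],
    [0,0,-9,0,0,0],
    [0,0,-12,0,0,0],
    [0,0,-12,0,0,0],
    [0,0,-12,0,0,0],
  ],
)

```text
time_s: 18.38
position: [0.6012, -0.048, 0.2545]
tool_rot: [[0.007, 1.0, 0.004], [1.0, -0.007, -0.001], [-0.001, 0.004, -1.0]]
ft_force: [-0.2, 0.1, -1.1]
grip_width: 0.0726
gripper_force: 0.0
```

```bash
python3 snap.py scene 130 220 110 130 f.png
python3 - <<'E'
from m import *
for n in("scene","top"):
    d=cam(n);P,r,c=pts(d);R,G,B=d["frame"][r,c].astype(int).T
    k=(abs(P[:,0]-.592)<.04)&(abs(P[:,1])<.13)
    b=(B>R*1.4)&(B>G*1.15)&k&(P[:,2]>.03)&(P[:,2]<.15)
    t=b&(P[:,2]>.096); print(n,"top",line(P[t]),np.percentile(P[t][:,2],[5,50,95]))
    k=(abs(P[:,0]-.6)<.06)&(abs(P[:,1]+.048)<.05)&(abs(R-B)<40)&(P[:,2]>.11)&(P[:,2]<.2);Q=P[k]
    print(Q.min(0),Q.max(0),len(Q))
E
```

```text
scene top ([0.6025, 0.0113], 89.67, 0.1542) [0.09687246 0.10097531 0.10362153]
[ 0.57558    -0.06234389  0.11017553] [ 0.62904109 -0.03150885  0.16448691] 365Traceback (most recent call last):
  File "<stdin>", line 6, in <module>
  File "m.py", line 3, in line
    vx,vy,x,y=cv2.fitLine(P[:,:2].astype(np.float32),cv2.DIST_HUBER,0,.005,.005).ravel()
              ~~~~~~~~~~~^^^^^^^^^^^^^^^^^^^^^^^^^^^^^^^^^^^^^^^^^^^^^^^^^^^^^^^
cv2.error: OpenCV(4.12.0) /io/opencv/modules/imgproc/src/linefit.cpp:50: error: (-215:Assertion failed) count > 0 in function 'fitLine2D_wods'
```

View pics/f.png

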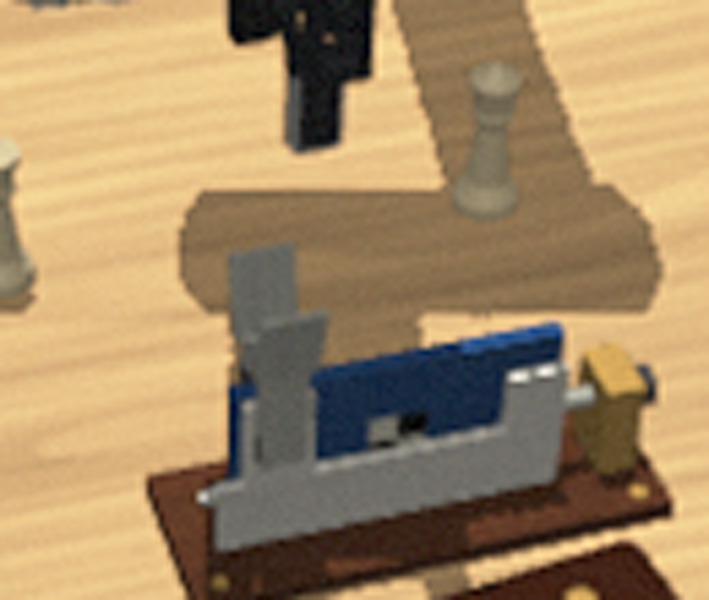

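The clip pinches plate and tongue at about (280,390), and the plate is flush and against the stop. Handing in.

```bash
python3 -c "
from rig import env;print(env.close_job())"
```

```text
the job is handed in; nothing more can be done
None
```

The job is handed in with the blue plate flush on the ledge and pressed home on the button (about 9.5 N felt at the wrist), the clip pinching plate and tongue, and the arm clear at about 18 s; the script gave no verdict.

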